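# Swipe the warming plate's touch bar up to its index tab

### The job

Set the warming plate by its curved touch bar: with closed fingertips pointing straight down, press lightly on the bar's narrow end and swipe along its curve up to the spot beside the small index tab, not past it, and finish the program with the fingertips still resting lightly on the bar there. Only touch the bar: do not shove or lift the warming plate, do not move the tab, and leave the dish on the plate and the bowl, cups and jar around it alone.

Things in the scene. Friction and masses are not known exactly. Their poses are not given: they have to be found in the camera images.
- warmer: Round black warming plate, 270 mm across, loose on the table, about 2.2 kg. Origin: centre of its underside, z up. Black deck 40 mm above the table; a steel hotplate, 110 mm across, rises 3 mm more in the middle. Around it the metal touch bar: an arc, centreline radius 103 mm, from the body's direction 105 degrees (narrow end) counter-clockwise from above to 255 degrees (wide end), x axis = 0.
- bar (a joint): The touch bar's depression in m: 0 up, 0.006 fully down. The bar, 6 mm wide at the narrow end growing to 20 mm at the wide end, sinks level on springs. Its flat top is 50 mm above the table when up and 44 mm fully down (4 mm above the deck); about 0.7 N starts it moving, about 5.5 N holds it fully down.
- start (a point): Point on the bar's top centreline near its narrow end, 6 degrees along the bar from its narrow end (11 mm from the tip); judged by the horizontal position of the tool centre between the finger pads, so touch with the closed fingertips pointing straight down
- mark1 (a point): Point on the bar's top centreline, 28 degrees along the bar from its narrow end
- mark2 (a point): Point on the bar's top centreline, 49 degrees along the bar from its narrow end
- mark3 (a point): Point on the bar's top centreline, 70 degrees along the bar from its narrow end
- mark4 (a point): Point on the bar's top centreline, 92 degrees along the bar from its narrow end
- index (a joint): Angle in rad of the index tab about the warmer's axis: 0 at the bar's narrow end, growing counter-clockwise from above, 2.618 at the wide end; it stands between 1.68 and 2.30. A flat pointed metal tab 33 mm long, 20 wide, 3 thick, lying on the deck between hotplate and bar, pointing outward at the bar; its top is 43 mm above the table, below the pressed bar. Turns with slight friction.
- stop (a point): Point on the bar's centreline, at the height of its top when up, right beside the index tab's point: where the swipe ends and the fingertips rest; judged by the horizontal position of the tool centre between the finger pads, so touch with the closed fingertips pointing straight down
- before (a point): Point on the bar's centreline, 13 degrees (23 mm) short of the index tab, towards the narrow end
- past (a point): Point on the bar's centreline, 16 degrees (29 mm) beyond the index tab, towards the wide end: not to be pressed
- dish: Shallow wooden dish, 80 mm across and 12 mm high, loose, standing on the hotplate. Origin: centre of its underside.
- bowl: White tasting bowl, 104 mm across and 62 mm high, loose on the table. Origin: centre of its underside.
- cups: Nested stack of paper cups, 81 mm across and 135 mm high, loose on the table. Origin: centre of its underside.
- jar: Amber glass jar with a steel lid, 64 mm across and 85 mm high, loose on the table. Origin: centre of its underside.

How it is judged (in metres and radians):
On the way, in this order (a step that is already met when the one before it is completed fails the run):
1. the fingertips press lightly on the narrow end of the bar (horizontal distance between the grasp point and start below 0.012 m and value of joint bar above 0.0007 m and contact force between the fingers and warmer above 0.3 N), for 0.04 s.
2. the fingertips, pressing the bar, pass its first mark (horizontal distance between the grasp point and mark1 below 0.011 m and value of joint bar above 0.0007 m and contact force between the fingers and warmer above 0.3 N), for 0.04 s.
3. the fingertips, pressing the bar, pass its second mark (horizontal distance between the grasp point and mark2 below 0.011 m and value of joint bar above 0.0007 m and contact force between the fingers and warmer above 0.3 N), for 0.04 s.
4. the fingertips, pressing the bar, pass its third mark (horizontal distance between the grasp point and mark3 below 0.011 m and value of joint bar above 0.0007 m and contact force between the fingers and warmer above 0.3 N), for 0.04 s.
5. the fingertips, pressing the bar, near the index tab (fourth mark, or just before the tab if the tab stands lower than 114 degrees) (((value of joint index above 1.98968 rad and horizontal distance between the grasp point and mark4 below 0.011 m and value of joint bar above 0.0007 m and contact force between the fingers and warmer above 0.3 N) or (value of joint index below 1.98968 rad and horizontal distance between the grasp point and before below 0.01 m and value of joint bar above 0.0007 m and contact force between the fingers and warmer above 0.3 N))), for 0.04 s.
At the end, for the whole second after the job is handed in: The fingertips rest on the touch bar opposite the index tab (tool centre within 12 mm, horizontally), the bar pressed down by more than 0.7 mm, with 0.3 to 15 N; the warming plate is at rest within 15 mm of where it stood, the tab's mark within 15 mm, and dish, bowl, cups and jar within 20 mm (horizontal distance between the grasp point and stop below 0.012 m and value of joint bar above 0.0007 m and contact force between the fingers and warmer between 0.3 and 15 N and distance of each of warmer, stop from where it was at the start of the episode below 0.015 m and linear speed of warmer below 0.01 m/s and distance of each of dish, bowl, cups, jar from where it was at the start of the episode below 0.02 m); the arm keeps its last pose, push and grip.
It fails at once if the warming plate is shoved or lifted (15 mm) (distance of warmer from where it was at the start of the episode above 0.015 m).
It fails at once if the index tab is moved (15 mm) (distance of stop from where it was at the start of the episode above 0.015 m).
It fails at once if the bar is pressed past the index tab (horizontal distance between the grasp point and past below 0.012 m and value of joint bar above 0.0007 m and contact force between the fingers and warmer above 0.3 N).
It fails at once if the warming plate is pressed hard (over 22 N) (contact force between the fingers and warmer above 22 N).
It fails at once if the dish, bowl, cups or jar is moved or lifted (20 mm) (distance of any of dish, bowl, cups, jar from where it was at the start of the episode above 0.02 m).
It also fails if it takes over 48 s, if anything falls off the work surface, if the arm or the gripper's body presses on something with over 40 N, if the wrist force passes 120 N, or if a joint passes its speed limit or range.

### The arm

A 6-joint arm with a two-finger parallel gripper is mounted at the origin on the work surface. World frame = base frame: x ahead of the robot, y to its left, z up, the work surface at z = 0. Lengths are in m, angles in degrees, forces in N, time in s.
With the tool pointing down it reaches from about 0.3 to 0.85 m from the base axis. Payload 5.4 kg.
Tool frame: the origin (TCP) lies between the finger pads, 19 mm behind the fingertips; this is the grasp point; z points along the fingers, y is the line along which they close (so a half turn about z gives the same grasp; the last joint's range is limited). The gripper opens to 85 mm and grips with 20 to 120 N. Pads are 22 mm wide; open, the fingers measure 114 mm over their backs; the gripper's body (76 mm by 85 mm) begins 54 mm behind the grasp point. The pads swing forward as they close: fully open they stand 13 mm farther back than shut.
Start: joints at [62.733, 9.076, 91.501, -0, 79.423, -12.038], TCP at [0.151, 0.555, 0.25] pointing down, gripper open.
Joint ranges: [-166.64, 166.64], [-54.1, 131.32], [10.49, 154.53], [-73.88, 253.88], [9.74, 151.15], [-171.62, 171.62]. Speed limits (degrees/s): [147.25, 147.25, 180, 180, 180, 180].

### API

Orientations are given as a 3x3 rotation matrix whose columns are the frame's x, y, z axes.
In Python, from bench import manip gives the robot as it stands. The module is installed in compiled form; this text tells all that it offers.
- The arm moves only by the shell command python3 -m handwheel 'ROWS'. ROWS is JSON, one flat list of numbers, 5 for each row, row after row: the opening, from 0 (shut) to 1 (fully open), then the shift along the world's x, y, z in mm, then the turn about the world's z in degrees. In form: [claw, x, y, z, twist, claw, x, y, z, twist, ...]. A call has 1 to 20 rows; each row is the pose to reach, as a shift and turn from the pose commanded when the call began; what a row does not reach only later rows make up. A row lasts 1/10 s, in which the tool goes at most 50 mm and 8.59 degrees, less where a joint would pass 70% of its speed; a pose out of reach is approached as far as the arm can. A call with a gripper value outside its range is refused whole. The fingers move at their own pace and stop on an object; the grip force is fixed at half the most. Time passes only in rows, so rows that repeat a pose let the fingers close. It gives the time, the measured TCP pose, the force, the opening and the grip force at its end, in the units of the state.
- manip.read_state(): the state, without advancing time (a new reading comes with each control period).
- manip.capture(name): name is "side" or "top"; returns a dict with "color" (400x640x3 uint8, red, green, blue), "fx", "fy", "cx", "cy" (pixels), "k1" (the pictures are not rectified: a ray, as slopes to the right and down, at radius r is drawn at 1 + k1 r^2 times it, then the intrinsics apply), "R" (3x3) and "t" (3): a world point X has camera coordinates R X + t. Camera axes: x right, y down, z forward; pixel columns grow to the right and rows downward; lengths in m; the calibration is good to about 2 mm. A picture is of the moment at which its call begins. There is no depth.
- manip.sign_off(): hands the job in; it is judged then, once.
Trained networks look in the newest picture that a camera, given by its name, has taken for a name from the list of things; names that differ only in an ending like _2 or _b are one class to them, and where a whole thing is asked for, a point or a joint stands for the part that bears it (a point fixed in the world has none). Each returns a list of dicts, best first, with "p" (0 to 1); they miss things now and then, are a little off and sometimes report something else, mostly with a low value. They report only what shows in the picture. A call takes as long as a camera call.
- manip.look_for(camera, thing): "uv" ([column, row] in pixels, amid what is visible of it).
- manip.trace(camera, thing): "mask" (400x640 bool, what is visible of it) and "uv" ([column, row] in pixels, amid what is visible of it).
The state is a dict: "time_s": time; "joint_positions": joint angles; "joint_velocities": joint speeds; "effort": joint torques, N m; "ee_pos": TCP position; "eef_rot": TCP orientation; "contact_force": force on the tool from outside, world axes, zero at the start; "moment": the same for the moment, N m; "opening": opening from 0.0 (shut) to 1.0 (fully open); "gripper_force": force on a finger pad.
Only numpy, scipy, OpenCV 4.12 (cv2) and the standard library are available. Lean on these libraries where they do the work, as an engineer would, in place of code of your own. Each camera call takes 0.05 s, during which the arm holds its last target. There are 200 camera calls.

## Working session

There is one attempt and no reset: what is moved stays moved. The work goes in short steps, Python scripts to look and compute and a shell command to move; the robot and the scene stay as the last step left them, time stands still between calls to the robot, and variables do not carry over. Pictures are saved under pics/ and viewed, at most 10 in all, crops included, and the job is handed in when it is done.

```bash
mkdir -p pics; python3 - <<'E'
from bench import manip
import cv2,numpy as np
for c in("top","side"):
    d=manip.capture(c); cv2.imwrite(f"pics/{c}0.png",d["color"][:,:,::-1])
    print(c,{k:np.round(d[k],4).tolist() for k in d if k!="color"})
    for n in("warmer","bar","index","dish","start","stop"):
        print(n,[(np.round(r["uv"],1).tolist(),round(r["p"],2)) for r in manip.look_for(c,n)[:2]])
E
```

```text
top {'fx': 414.0831, 'fy': 414.0831, 'cx': 317.749, 'cy': 194.8556, 'k1': -0.0741, 'R': [[0.0023, -0.9999, -0.0116], [-0.9995, -0.0019, -0.0306], [0.0305, 0.0117, -0.9995]], 't': [0.0032, 0.5112, 1.3811]}
warmer [([348.8, 164.6], 0.85)]
bar [([374.9, 185.1], 0.72), ([451.0, 164.5], 0.67)]
index [([376.6, 184.6], 0.46)]
dish [([344.2, 175.7], 0.76), ([451.1, 165.6], 0.61)]
start [([366.3, 175.3], 0.68), ([374.6, 179.1], 0.64)]
stop [([372.8, 184.8], 0.65)]
side {'fx': 520.902, 'fy': 520.902, 'cx': 317.6364, 'cy': 195.7334, 'k1': -0.1641, 'R': [[0.9113, -0.4116, -0.0053], [-0.2454, -0.5331, -0.8097], [0.3305, 0.7392, -0.5868]], 't': [-0.463, 0.1776, 1.1976]}
warmer [([355.3, 224.2], 0.75), ([367.3, 231.4], 0.73)]
bar [([356.2, 234.7], 0.62)]
index [([370.1, 229.6], 0.61)]
dish [([356.1, 213.0], 0.75)]
start []
stop []
```

View pics/top0.png

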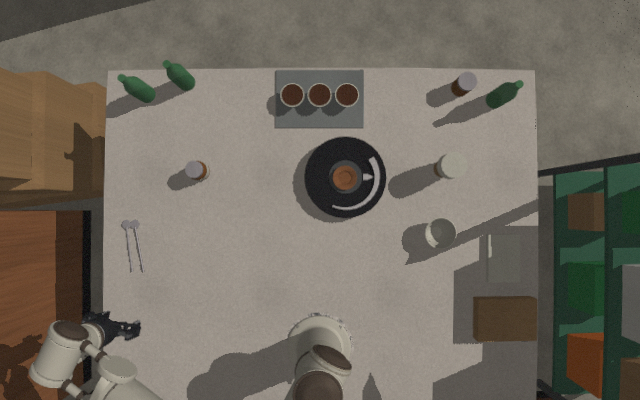

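View pics/side0.png

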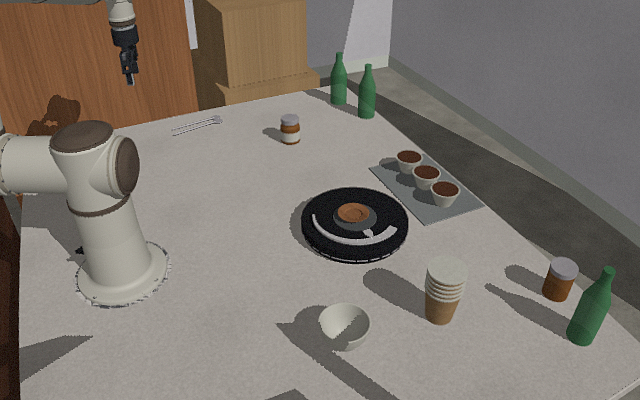

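The top view shows the warmer at about (345,177). Its bar runs from the narrow end near (332,208) counter-clockwise to the wide end near (375,157), and the tab points right to about (372,177). I'll rectify both views onto the bar and deck planes and fit them.

```bash
cat > h.py <<'E'
import numpy as np,cv2
from bench import manip
def project(d,P):
    c=np.atleast_2d(P)@np.array(d["R"]).T+np.array(d["t"]); s=c[:,:2]/c[:,2:]
    s=s*(1+d["k1"]*(s**2).sum(1,keepdims=True)); return s*[d["fx"],d["fy"]]+[d["cx"],d["cy"]]
def rect(d,z,c,half=.16,n=480):  # image plane: right=-y, down=-x
    g=np.linspace(half,-half,n); Y,X=np.meshgrid(c[1]+g,c[0]+g)
    uv=project(d,np.c_[X.ravel(),Y.ravel(),np.full(X.size,z)]).astype(np.float32).reshape(n,n,2)
    return cv2.remap(d["color"],uv[...,0],uv[...,1],cv2.INTER_CUBIC),X,Y
E
python3 - <<'E'
from h import *
from scipy.optimize import least_squares
import numpy as np
ims=[]
for c in("top","side"):
    d=manip.capture(c)
    C=np.array([.55,-.07])
    # coarse centre from pixel of the deck centre
    px={"top":(345,177),"side":(355,222)}[c]
    C=least_squares(lambda p:(project(d,[p[0],p[1],.04])[0]-px),C).x
    print(c,"coarse",C)
    im,X,Y=rect(d,.05,C); ims.append(im)
    hsv=cv2.cvtColor(im,cv2.COLOR_RGB2HSV); R=np.hypot(X-C[0],Y-C[1])
    m=((hsv[...,2]>110)&(R>.08)&(R<.122)).astype(np.uint8)
    n,l,s,_=cv2.connectedComponentsWithStats(m); b=l==1+s[1:,4].argmax()
    f=least_squares(lambda p:np.hypot(X[b]-p[0],Y[b]-p[1])-.103,C,loss="soft_l1",f_scale=.004)
    q=f.x; a=np.unwrap(np.sort(np.arctan2(Y[b]-q[1],X[b]-q[0])%(2*np.pi)))
    ad=np.degrees(a); print("centre",q,"bar angles",np.percentile(ad,[0,.3,50,99.7,100]),"res",np.abs(f.fun).mean(),b.sum())
    # deck rim
    im2,X2,Y2=rect(d,.04,C); k=(im2.max(2)<60)&(np.hypot(X2-C[0],Y2-C[1])<.15)
cv2.imwrite("pics/r.png",np.hstack([cv2.resize(i,(400,400)) for i in ims])[:,:,::-1])
E
```

```text
top coarse [ 0.56901177 -0.08538631]
centre [ 0.57031241 -0.08539379] bar angles [155.81940115 156.97889312 251.58202551 306.05879066 306.85040377] res 0.003520763354283166 7632
side coarse [ 0.56085297 -0.10708427]
centre [ 0.56835048 -0.09241823] bar angles [153.04462425 154.52317066 250.17296115 307.95305044 309.34709443] res 0.004168478023965984 9133
```

View pics/r.png

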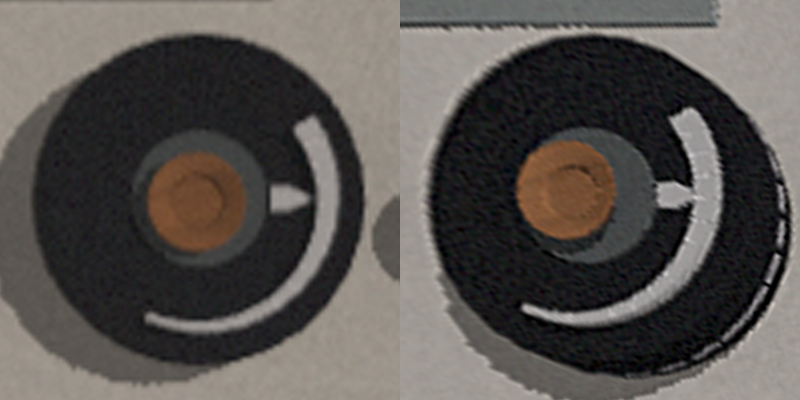

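The rectified views agree with the model: narrow end at about 156°, wide end at about 306°, and the tab tip near 268–270° in world angle. Next I'll refine the tab angle and check the model by overlaying it on both cameras.

```bash
python3 - <<'E'
from h import *
from scipy.optimize import least_squares
C=np.array([.570,-.0855]); th=156.2
pol=lambda r,a,z:np.c_[C[0]+r*np.cos(np.radians(a)),C[1]+r*np.sin(np.radians(a)),np.full(np.size(a),z)]
out=[]
for c in("top","side"):
    d=manip.capture(c)
    im,X,Y=rect(d,.043,C); R=np.hypot(X-C[0],Y-C[1]); A=np.degrees(np.arctan2(Y-C[1],X-C[0]))%360
    m=(im.min(2)>105)&(R>.060)&(R<.086)&(A>230)&(A<300); print(c,"tab",A[m].mean(),m.sum(),C[0]+0)
    for r in np.arange(.062,.088,.004):
        k=m&(abs(R-r)<.002); print(round(r,3),A[k].mean().round(1) if k.any() else None,end="; ")
    big=cv2.resize(d["color"],None,fx=4,fy=4,interpolation=cv2.INTER_CUBIC)[:,:,::-1].copy()
    s=np.linspace(0,150,60); w=.003+.007*s/150
    bar=np.r_[pol(.103-w,th+s,.05),pol(.103+w,th+s,.05)[::-1]]
    for P in(bar,pol(.135,np.linspace(0,360,90),.04)):
        cv2.polylines(big,[np.int32(project(d,P)*4+2)],True,(0,0,255),1)
    o=np.int32(project(d,[*C,.04])[0]*4); x,y=o; h=200 if c=="top" else 250
    out.append(cv2.resize(big[y-h:y+h,x-h:x+h],(400,400)))
cv2.imwrite("pics/ov.png",np.hstack(out))
E
```

```text
top tab 270.72675142659733 913 0.57
0.062 270.7; 0.066 270.7; 0.07 270.8; 0.074 270.8; 0.078 270.7; 0.082 270.7; 0.086 270.4; side tab 269.42800363178907 1052 0.57
0.062 269.7; 0.066 269.4; 0.07 269.3; 0.074 269.4; 0.078 269.4; 0.082 269.2; 0.086 269.7;
```

View pics/ov.png

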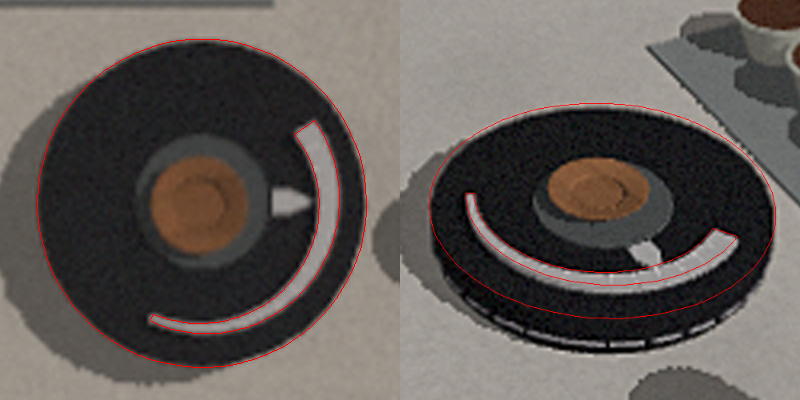

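The overlay fits the top view to about 1 mm and the side view to within 2–3 mm. The tab is at about 270° world, so index is about 114°. Now I'll compute the waypoints and move to above the start, closing the fingers on the way.

```bash
python3 - <<'E'
import numpy as np
C=np.array([.5695,-.086])
p=lambda a:C+.103*np.array([np.cos(np.radians(a)),np.sin(np.radians(a))])
s=p(162);print("start",s,"shift mm",(s-[.151,.555])*1e3)
for a in range(162,271,6): print(a,np.round((p(a)-s)*1e3,1))
print(np.round((p(269.5)-s)*1e3,1))
E
python3 -m handwheel '[0,60,-120,-20,0, 0,130,-240,-40,0, 0,200,-380,-60,0, 0,260,-500,-80,0, 0,320.5,-609,-100,0, 0,320.5,-609,-100,0, 0,320.5,-609,-100,0, 0,320.5,-609,-100,0, 0,320.5,-609,-100,0, 0,320.5,-609,-100,0, 0,320.5,-609,-100,0, 0,320.5,-609,-100,0, 0,320.5,-609,-100,0, 0,320.5,-609,-100,0, 0,320.5,-609,-100,0, 0,320.5,-609,-100,0, 0,320.5,-609,-100,0, 0,320.5,-609,-100,0, 0,320.5,-609,-100,0, 0,320.5,-609,-100,0]'
```

```text
start [ 0.47154118 -0.05417125] shift mm [ 320.54117882 -609.17124958]
162 [0. 0.]
168 [ -2.8 -10.4]
174 [ -4.5 -21.1]
180 [ -5.  -31.8]
186 [ -4.5 -42.6]
192 [ -2.8 -53.2]
198 [  0.  -63.7]
204 [  3.9 -73.7]
210 [  8.8 -83.3]
216 [ 14.6 -92.4]
222 [  21.4 -100.7]
228 [  29.  -108.4]
234 [  37.4 -115.2]
240 [  46.5 -121. ]
246 [  56.1 -125.9]
252 [  66.1 -129.8]
258 [  76.5 -132.6]
264 [  87.2 -134.3]
270 [  98.  -134.8]
[  97.1 -134.8]
time_s: 2.9
ee_pos: [0.4715, -0.0536, 0.1502]
eef_rot: [[-0.965, 0.262, 0.0], [0.262, 0.965, -0.0], [-0.0, -0.0, -1.0]]
contact_force: [0.3, 0.1, -0.2]
opening: 0.001
gripper_force: 0.0
```

```bash
python3 -m handwheel '[0,0,-0.5,-30,0, 0,0,-0.5,-55,0, 0,0,-0.5,-70,0, 0,0,-0.5,-75,0, 0,0,-0.5,-75,0]'; python3 - <<'E'
from h import *
out=[]
for c,h in(("top",50),("side",65)):
    d=manip.capture(c); C=[.4715,-.0541,.05]
    x,y=np.int32(project(d,C)[0]); out.append(cv2.resize(d["color"][y-h:y+h,x-h:x+h],(400,400),interpolation=cv2.INTER_CUBIC))
cv2.imwrite("pics/near.png",np.hstack(out)[:,:,::-1])
E
```

```text
time_s: 3.4
ee_pos: [0.4712, -0.0544, 0.0747]
eef_rot: [[-0.965, 0.262, -0.001], [0.262, 0.965, 0.0], [0.001, 0.0, -1.0]]
contact_force: [0.0, -0.5, -0.3]
opening: 0.001
gripper_force: 0.0
```

View pics/near.png

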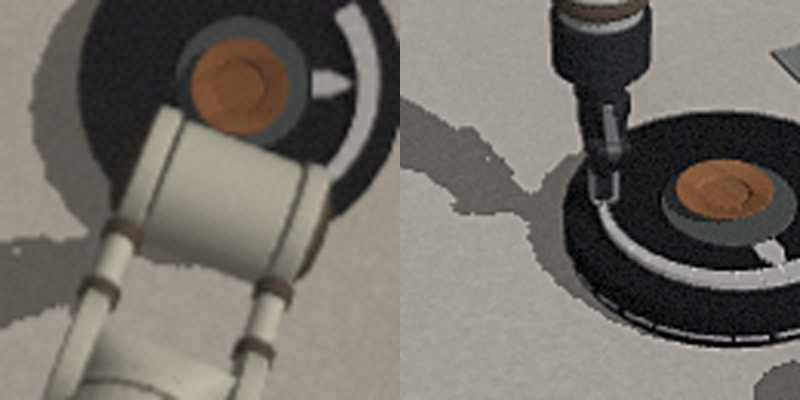

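The side crop shows the fingertips directly over the narrow end (about (600,200) in the crop) and clear of it. Now pressing slowly.

```bash
python3 -m handwheel '[0,0,0,-3,0, 0,0,0,-5,0, 0,0,0,-7,0, 0,0,0,-8,0, 0,0,0,-8,0, 0,0,0,-8,0]'
```

```text
time_s: 4.1
ee_pos: [0.4718, -0.0548, 0.0673]
eef_rot: [[-0.965, 0.263, 0.001], [0.263, 0.965, -0.0], [-0.001, -0.0, -1.0]]
contact_force: [0.2, 0.5, 1.9]
opening: -0.0
gripper_force: 0.9
```

The press is light at about 2 N, with the bar roughly 2 mm down. I'll go 0.7 mm deeper and swipe the first half at about 55 mm/s.

```bash
python3 -m handwheel '[0,0,0,-0.7,0, 0,-1.5,-5.2,-0.7,0, 0,-2.8,-10.4,-0.7,0, 0,-3.8,-15.7,-0.7,0, 0,-4.5,-21.1,-0.7,0, 0,-4.9,-26.4,-0.7,0, 0,-5,-31.8,-0.7,0, 0,-4.9,-37.2,-0.7,0, 0,-4.5,-42.6,-0.7,0, 0,-3.8,-47.9,-0.7,0, 0,-2.8,-53.2,-0.7,0, 0,-1.5,-58.5,-0.7,0, 0,0,-63.7,-0.7,0, 0,1.9,-68.8,-0.7,0, 0,3.9,-73.7,-0.7,0, 0,6.3,-78.6,-0.7,0, 0,8.8,-83.3,-0.7,0, 0,11.6,-88,-0.7,0, 0,14.6,-92.4,-0.7,0, 0,14.6,-92.4,-0.7,0]'; python3 - <<'E'
from h import *
out=[]
for c,h in(("top",50),("side",65)):
    d=manip.capture(c); C=[.5695,-.086,.05]
    x,y=np.int32(project(d,C)[0]); out.append(cv2.resize(d["color"][y-h:y+h,x-h:x+h],(400,400),interpolation=cv2.INTER_CUBIC))
cv2.imwrite("pics/mid.png",np.hstack(out)[:,:,::-1])
E
```

```text
time_s: 6.1
ee_pos: [0.4868, -0.1481, 0.0665]
eef_rot: [[-0.965, 0.263, 0.001], [0.263, 0.965, -0.001], [-0.001, -0.001, -1.0]]
contact_force: [0.0, -0.6, 1.7]
opening: -0.004
gripper_force: 1.2
```

View pics/mid.png

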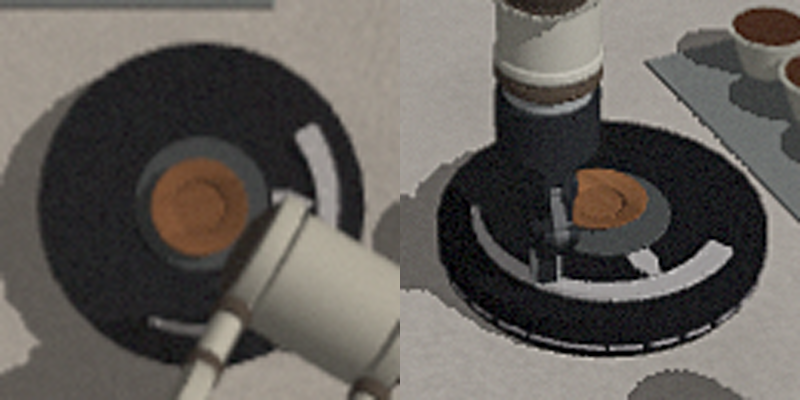

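The plate hasn't moved and the fingertips are on the bar, with the tab still ahead. Finishing the swipe to the tab.

```bash
python3 -m handwheel '[0,3.3,-4.2,0,0, 0,6.8,-8.3,0,0, 0,10.5,-12.2,0,0, 0,14.4,-16,0,0, 0,18.5,-19.5,0,0, 0,22.8,-22.8,0,0, 0,27.3,-25.8,0,0, 0,31.9,-28.6,0,0, 0,36.6,-31.2,0,0, 0,41.5,-33.5,0,0, 0,46.4,-35.5,0,0, 0,51.5,-37.4,0,0, 0,56.6,-39,0,0, 0,61.9,-40.2,0,0, 0,67.2,-41.2,0,0, 0,72.6,-41.9,0,0, 0,78,-42.2,0,0, 0,82,-42.3,0,0, 0,82,-42.3,0,0, 0,82,-42.3,0,0]'; python3 - <<'E'
from h import *
out=[]
for c,h in(("top",50),("side",65)):
    d=manip.capture(c); C=[.5695,-.086,.05]
    x,y=np.int32(project(d,C)[0]); out.append(cv2.resize(d["color"][y-h:y+h,x-h:x+h],(400,400),interpolation=cv2.INTER_CUBIC))
cv2.imwrite("pics/end.png",np.hstack(out)[:,:,::-1])
for i in range(3): print(manip.read_state()["contact_force"])
E
```

```text
time_s: 8.2
ee_pos: [0.5691, -0.1896, 0.0667]
eef_rot: [[-0.965, 0.263, 0.002], [0.263, 0.965, -0.001], [-0.002, 0.0, -1.0]]
contact_force: [1.8, 0.8, 2.3]
opening: -0.0
gripper_force: 1.2
[1.92769444 0.24610132 1.95189052]
[1.92769444 0.24610132 1.95189052]
[1.92769444 0.24610132 1.95189052]
```

View pics/end.png

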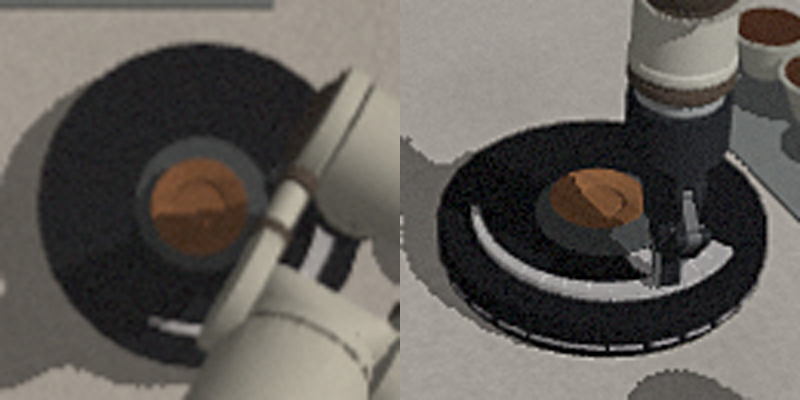

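The fingertips rest on the bar right beside the tab at about 2 N. The TCP is within a few mm of the target, and the plate, dish and tab have not moved.

```bash
python3 -c "
from bench import manip
print(manip.sign_off())"
```

```text
the job is handed in; nothing more can be done
None
```

The swipe is done and handed in: the closed fingertips ran from the bar's narrow end along its curve and now rest beside the index tab at about 2 N. The pictures showed no movement of the plate, dish or tab, but I didn't check the bowl, cups and jar again, and the hand-in gave no verdict.

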